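Show which crucible still lacks its lid, and where the lid is

ROBOT

A 6-joint arm with a two-finger parallel gripper is mounted at the origin on the work surface; the furniture and walls round the work are solid. World frame = base frame: x ahead of the robot, y to its left, z up, the work surface at z = 0. Lengths are in m, angles in rad, forces in N, time in s.
With the tool pointing down it reaches from about 0.275 to 0.85 m from the base axis. Payload 19 kg.
Tool frame: the origin (TCP) lies on the front face of the gripper's body, between the roots of the fingers; the fingertips stand 73 mm ahead of it and the grasp point (between the pads) lies env.hold_point_z ahead of it (env.hold_point_z is the distance from the TCP to the grasp point, in m); x points along the fingers, y is the direction in which the jaws open and shut, and the axes are right-handed (so a half turn about x gives the same grasp; the last joint's range is limited). The gripper opens to 85 mm and grips with 20 to 120 N. Pads are 22 mm wide; open, the fingers measure 114 mm over their backs; the gripper's body (76 mm by 85 mm) begins 54 mm behind the grasp point. The pads swing forward as they close: fully open they stand 13 mm farther back than shut.
Start: joints at [1.042, 0.15, 1.437, -0, 1.554, -0.134], TCP at [0.221, 0.531, 0.304] pointing down, gripper open.
Joint ranges: [-2.8, 2.8], [-0.68, 2.1], [0.12, 2.68], [-1.39, 4.53], [0.16, 2.79], [-2.81, 2.81]. Speed limits (rad/s): [1.89, 1.89, 2.22, 3.01, 3.01, 3.01].

INTERFACE

Orientations are given as a rotation vector (axis times angle).
In Python, from rig import sensors, get_image, job_done, regions_of, env gives the robot as it stands.
- The arm moves only by the shell command python3 -m crank 'ROWS' [FORCE]. ROWS is JSON, a list of rows, each an object with "gripper": the finger opening in m, from 0 to 0.0854; "travel": the shift along the tool's x, y, z in m, a list of three; "delta_rot": the turn, a rotation vector about the tool's x, y, z in rad, a list of three. In form: [{"gripper": gripper, "travel": [x, y, z], "delta_rot": [ax, ay, az]}, ...]. A call has 1 to 5 rows; each row shifts and turns the commanded pose from where the row before left it, along the tool's axes as they then stand; what a row does not reach is not made up. A row lasts 1/12 s, in which the tool goes at most 41.7 mm and 7.16 degrees, less where a joint would pass 70% of its speed; a pose out of reach is approached as far as the arm can. A call with a gripper value outside its range is refused whole. The fingers move at their own pace and stop on an object; FORCE is the grip in N (left out, the last holds). Time passes only in rows, so rows that do not move let the fingers close. It gives the time, the measured TCP pose, the force and the opening at its end, in the units of the state.
- sensors.get_state(): the state, without advancing time (a new reading comes with each control period).
- get_image(name): name is "scene" or "top" or "wrist"; returns a dict with "image" (480x640x3 uint8, blue, green, red), "K" (3x3 intrinsics, pixels), "position" and "orientation" of the camera in the world. Camera axes: x right, y up, looking along -z (the intrinsics and any distortion apply to the point x, -y, -z); pixel columns grow to the right and rows downward; lengths in m; the calibration is good to about 2 mm. A picture is of the moment at which its call begins. There is no depth.
- job_done(): hands the job in, once; it reports no verdict.
Trained networks look in the newest picture that a camera, given by its name, has taken for a name from the list of things; names that differ only in an ending like _2 or _b are one class to them, and where a whole thing is asked for, a point or a joint stands for the part that bears it (a point fixed in the world has none). Each returns a list of dicts, best first, with "conf" (0 to 1); they miss things now and then, are a little off and sometimes report something else, mostly with a low value. They report only what shows in the picture. A call takes as long as a camera call. They do not tell look-alikes from the thing itself.
- regions_of(camera, thing): "pixels" (480x640 bool, what is visible of it) and "rect" ([left, top, right, bottom] in pixels, round what is visible of it).
The state is a dict: "clock": time; "joint_positions": joint angles; "qd": joint speeds; "effort": joint torques, N m; "position": TCP position; "tcp_rot": TCP orientation; "force": force on the tool from outside, world axes, zero at the start; "ft_torque": the same for the moment, N m; "grip_width": finger opening in m.
Only numpy, scipy, OpenCV 4.12 (cv2) and the standard library are available. Lean on these libraries where they do the work, as an engineer would, in place of code of your own. Each camera call takes 0.05 s, during which the arm holds its last target. There are 200 camera calls.

TASK

Show a colleague which crucible still needs covering: from straight above, point with the fingertips at the middle of the one crucible that has no lid, one to four centimetres over its rim, and hold there for three seconds; then rise and point in the same way at the knob of the spare lid lying on the bench, again for three seconds. Finish with the fingertips raised a good 20 cm above the bench. Touch and move nothing at all, and travel high between the two so that you never come down over any other object.

Things in the scene. Friction and masses are not known exactly. Their poses are not given: they have to be found in the camera images.
- open_rim (a point): Centre of the mouth, level with the rim, of the one crucible that has no lid: an open porcelain cup 37 mm across the rim and 28 mm tall, standing on the bench among three covered ones, 80 mm or more between centres.
- crucible_open: That same open crucible. Origin: centre of its underside, 28 mm below the rim.
- spare_knob (a point): Top of the knob of the spare lid, the only crucible lid lying on the bench itself. 14 mm above the bench.
- spare_lid: Porcelain lid (disc 40 mm across with a small knob, 14 mm high in all) lying flat on the bench, knob up: it belongs to the open crucible. Origin: centre of its underside.
- crucible_a: One of three crucibles (porcelain crucible, 37 mm across the rim, 28 mm tall, narrowing downward to 24 mm) that is covered by a lid. Origin: centre of its underside.
- knob_a (a point): Top of the knob of the lid (disc 40 mm across with a small knob) that sits on crucible_a, 42 mm above the bench.
- crucible_b: One of three crucibles (porcelain crucible, 37 mm across the rim, 28 mm tall, narrowing downward to 24 mm) that is covered by a lid. Origin: centre of its underside.
- knob_b (a point): Top of the knob of the lid (disc 40 mm across with a small knob) that sits on crucible_b, 42 mm above the bench.
- crucible_c: One of three crucibles (porcelain crucible, 37 mm across the rim, 28 mm tall, narrowing downward to 24 mm) that is covered by a lid. Origin: centre of its underside.
- knob_c (a point): Top of the knob of the lid (disc 40 mm across with a small knob) that sits on crucible_c, 42 mm above the bench.
- weigh_dish: Bystander: shallow round aluminium weighing dish, 59 mm across, 13 mm high. Origin: centre of its underside.
- big_weight: Bystander: the larger brass calibration weight, 22 mm across, 36 mm tall. Origin: centre of its underside.
- small_weight: Bystander: the smaller brass calibration weight, 18 mm across, 28 mm tall. Origin: centre of its underside.
- timer: Bystander: flat bench timer, 62x66x19 mm. Origin: centre of its underside.
- beaker: Bystander: clear glass beaker, 54 mm across, 68 mm tall. Origin: centre of its underside. Farther back and to the right stand fixed capped sample bottles up to 110 mm tall and a 153 mm pen pot; a balance about 0.3 m tall stands close to the robot on its right.
There are look-alikes about, which are no part of the job. Leave any yellow look-alike of the crucible_open alone.

How it is judged:
By the outcome, as a careful person would: the job done as asked, in the order asked, and still so for the second after the job is handed in, with the robot touching nothing.
It also fails if it takes over 50 s, if anything falls off the work surface, if the arm or the gripper's body presses on something with over 40 N, if the wrist force passes 120 N, or if a joint passes its speed limit or range.

## Working session

There is one attempt and no reset: what is moved stays moved. The work goes in short steps, Python scripts to look and compute and a shell command to move; the robot and the scene stay as the last step left them, time stands still between calls to the robot, and variables do not carry over. Pictures are saved under pics/ and viewed, about 8 in all and at most 12, crops included, and the job is handed in when it is done.

```bash
ls; mkdir -p pics; cat > h.py <<'E'
import numpy as np, cv2
from scipy.spatial.transform import Rotation as R
from rig import sensors,get_image,job_done,regions_of,env
def rot(o):
    o=np.array(o,float)
    if o.shape==(3,3): return o
    return (R.from_rotvec(o) if o.size==3 else R.from_quat(o)).as_matrix()
def ray(c,u,v):
    K=np.array(c["K"]); p=np.linalg.inv(K)@[u,v,1]
    d=rot(c["orientation"])@[p[0],-p[1],-p[2]]
    return np.array(c["position"]),d
def at_z(c,u,v,z):
    p,d=ray(c,u,v); return p+d*(z-p[2])/d[2]
def proj(c,P):
    q=rot(c["orientation"]).T@(np.array(P)-c["position"]); K=np.array(c["K"])
    h=K@[q[0],-q[1],-q[2]]; return h[:2]/h[2]
E
python3 - <<'E'
from h import *
s=sensors.get_state(); print({k:np.round(v,3).tolist() for k,v in s.items()}); print(env.hold_point_z)
for n in("top","scene"):
    c=get_image(n); cv2.imwrite(f"pics/{n}0.png",c["image"]); print(n,[k for k in c],c["position"],c["orientation"],c["K"])
    for t in("crucible_open","spare_lid","crucible_a"):
        for r in regions_of(n,t):
            v,u=np.nonzero(r["pixels"]); print(t,round(r["conf"],2),r["rect"],np.round([u.mean(),v.mean()],1), np.round(at_z(c,u.mean(),v.mean(),.014)[:2],3))
E
```

```text
pics
{'clock': 0.0, 'joint_positions': [1.042, 0.151, 1.438, -0.0, 1.554, -0.134], 'qd': [0.001, 0.0, -0.0, 0.0, -0.002, 0.001], 'effort': [0.002, -71.307, -57.087, 0.0, 0.009, -0.0], 'position': [0.221, 0.531, 0.303], 'tcp_rot': [0.309, 1.549, -0.311], 'force': [0.011, 0.219, 0.369], 'ft_torque': [-0.033, 0.078, 0.007], 'grip_width': 0.086}
0.0539
top ['image', 'K', 'position', 'orientation'] [0.44681041 0.06753694 0.88840398] [ 0.1221088  -0.09919104 -1.5484972 ] [[509.38366628   0.         315.38962196]
 [  0.         509.38366628 232.00128556]
 [  0.           0.           1.        ]]
crucible_open 0.92 [218.0, 239.3, 236.1, 260.2] [227.7 248.6] [0.539 0.233]
crucible_open 0.89 [453.0, 263.5, 475.8, 284.9] [463.8 272.2] [ 0.506 -0.173]
crucible_open 0.59 [326.2, 263.5, 350.4, 284.4] [338.3 271.9] [0.503 0.041]
crucible_open 0.54 [390.2, 173.4, 409.0, 195.6] [398.1 181.3] [ 0.664 -0.062]
spare_lid 0.67 [217.0, 237.5, 238.5, 261.7] [227.4 248.5] [0.539 0.233]
spare_lid 0.61 [280.7, 184.3, 304.8, 204.8] [292.8 192.1] [0.641 0.123]
crucible_a 0.8 [207.4, 289.5, 234.3, 310.5] [219.6 
[... 175 characters left out ...]
 [ 5.08778604e-04 -1.19070237e+00 -2.86935191e+00] [[470.94717541   0.         318.43164887]
 [  0.         470.94717541 235.75602575]
 [  0.           0.           1.        ]]
crucible_open 0.7 [304.8, 303.2, 329.3, 335.4] [315.9 318.6] [0.537 0.226]
crucible_open 0.64 [252.3, 193.9, 270.5, 205.9] [262.5 199.6] [ 0.662 -0.076]
crucible_open 0.64 [326.2, 166.4, 344.4, 185.4] [337.1 173.7] [ 0.503 -0.175]
crucible_open 0.5 [329.3, 230.1, 347.4, 248.9] [338.2 238.8] [0.5   0.035]
spare_lid 0.57 [252.8, 269.2, 272.1, 283.2] [260.8 275. ] [0.641 0.134]
crucible_a 0.97 [359.3, 307.9, 381.0, 337.7] [369.1 323.1] [0.448 0.231]
crucible_a 0.9 [352.1, 259.1, 371.5, 285.5] [360.6 272.7] [0.458 0.12 ]
```

```bash
python3 - <<'E'
import cv2
a=cv2.imread("pics/top0.png")[120:345,180:500]; cv2.imwrite("pics/top1.png",cv2.resize(a,(800,562),interpolation=cv2.INTER_CUBIC))
a=cv2.imread("pics/scene0.png")[140:365,200:500]; cv2.imwrite("pics/scene1.png",cv2.resize(a,(800,600),interpolation=cv2.INTER_CUBIC))
E
```

```text
(no output)
```

View pics/top1.png

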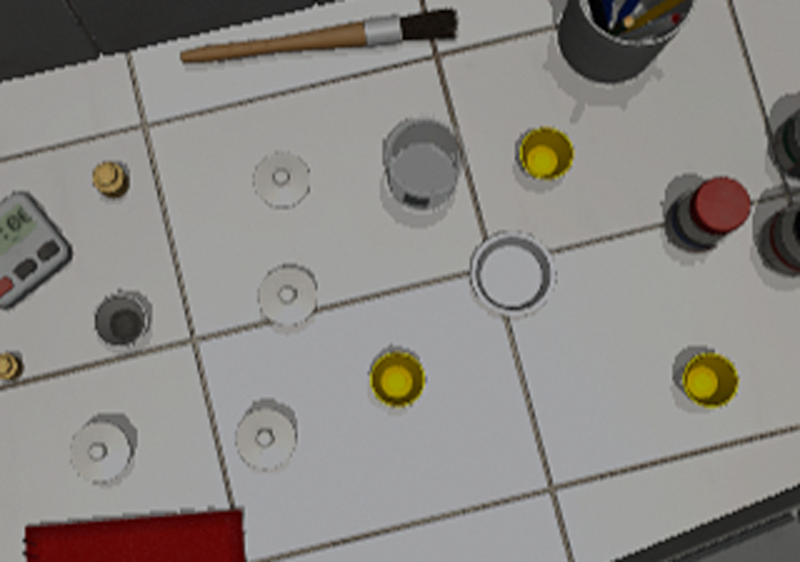

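View pics/scene1.png

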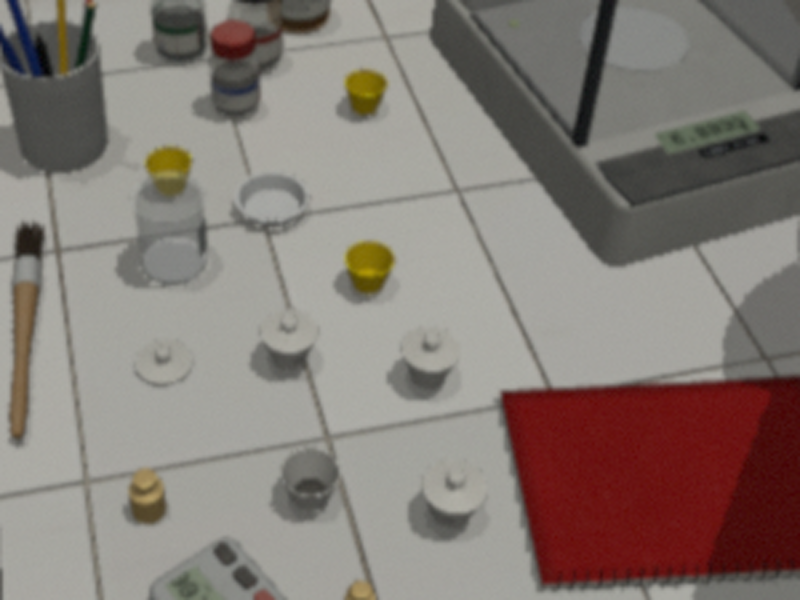

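View pics/top0.png

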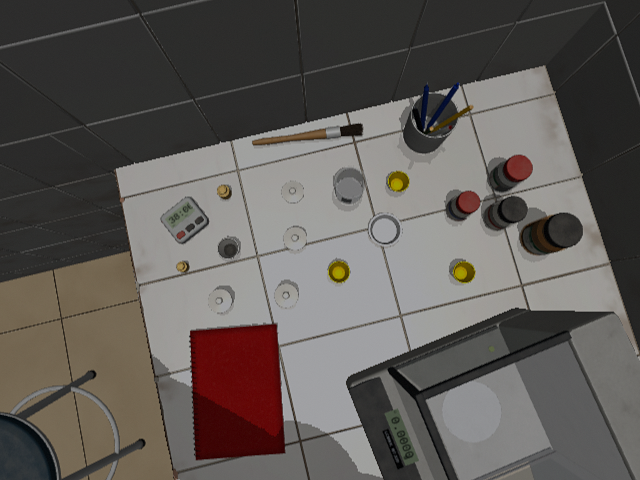

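Candidates for the open crucible are the grey open cup at top (229,248) / scene (316,317), and yellow cups at top (338,272), (398,182) and (463,272), which are look-alikes. The aluminium dish at top (384,230) and the beaker at (348,187) are also open. The three lidded crucibles are at top (295,238), (286,294) and (220,300).

I choose the grey porcelain cup. The spare lid is the flat one at top (292,191) / scene (261,272), where no crucible shows under it in the side view.

```bash
python3 - <<'E'
from h import *
t=get_image("top"); s=get_image("scene")
def tri(a,b):
    p,d=ray(t,*a); q,e=ray(s,*b); d/=np.linalg.norm(d); e/=np.linalg.norm(e)
    x=np.linalg.lstsq(np.c_[d,-e],q-p,rcond=None)[0]; A=p+d*x[0];B=q+e*x[1]; return np.round((A+B)/2,4),np.round(np.linalg.norm(A-B),4)
for n,a,b in(("rim",(229.2,247.6),(316.3,316.3)),("knob",(292.4,190.8),(260.7,272)),("knobA(cov)",(295,237.6),(308.5,260))):print(n,tri(a,b))
print("at known z", at_z(t,229.2,247.6,.028),at_z(s,316.3,316.3,.028),at_z(t,292.4,190.8,.014),at_z(s,260.7,272,.014))
for P in ((.54,.23,.028),(.641,.124,.014)):
    ang=np.linspace(0,6.28,40); print(proj(t,P),proj(s,P))
st=sensors.get_state(); M=rot(st["tcp_rot"]); print(M.round(4),st["position"])
for P in ((.54,.23,.028),(.641,.124,.014)): print("tool delta",(M.T@(np.array(P)+[0,0,.2+.073]-st["position"])).round(4))
E
python3 -m crank '[{"gripper":0,"travel":[0,0,0],"delta_rot":[0,0,0]},{"gripper":0,"travel":[0,0,0],"delta_rot":[0,0,0]}]' 20
```

```text
rim (array([0.5381, 0.2283, 0.025 ]), np.float64(0.0035))
knob (array([0.6434, 0.1237, 0.0106]), np.float64(0.0014))
knobA(cov) (array([0.556 , 0.1154, 0.0389]), np.float64(0.0027))
at known z [0.53952097 0.22759753 0.028     ] [0.53631684 0.23068379 0.028     ] [0.64333851 0.12346725 0.014     ] [0.64207976 0.1267365  0.014     ]
[227.80586023 247.29379378] [314.09424621 315.88222933]
[292.06105247 192.09884825] [261.46240938 270.88952886]
[[-1.000e-04  3.846e-01  9.231e-01]
 [-2.000e-04  9.231e-01 -3.846e-01]
 [-1.000e+00 -2.000e-04 -0.000e+00]] [0.22114758 0.53073831 0.30383226]
tool delta [ 0.0028 -0.155   0.41  ]
tool delta [ 0.0168 -0.214   0.544 ]
clock: 0.67
position: [0.2212, 0.5307, 0.3039]
tcp_rot: [0.31, 1.549, -0.31]
force: [0.3, 0.6, -0.3]
grip_width: 0.0638
```

The triangulated heights (25 and 11 mm) match the expected 28 and 14 mm within calibration. The gripper is closing. Next I move high to above the crucible.

```bash
for i in 1 2 3; do python3 -m crank '[{"gripper":0,"travel":[0,-0.0131,0.0341],"delta_rot":[0,0,0]},{"gripper":0,"travel":[0,-0.0131,0.0341],"delta_rot":[0,0,0]},{"gripper":0,"travel":[0,-0.0131,0.0341],"delta_rot":[0,0,0]},{"gripper":0,"travel":[0,-0.0131,0.0341],"delta_rot":[0,0,0]}]'; done
python3 - <<'E'
from h import *
c=get_image("wrist"); cv2.imwrite("pics/w1.png",c["image"]); st=sensors.get_state(); print(st["position"],st["clock"],st["grip_width"],st["force"],rot(st["tcp_rot"]).round(3))
print(c["position"],proj(c,(.538,.229,.028)))
for r in regions_of("wrist","crucible_open"):
    x,y,X,Y=r["rect"]; print(r["conf"],r["rect"],at_z(c,(x+X)/2,(y+Y)/2,.028))
p=np.array(st["position"]);M=rot(st["tcp_rot"])
for L in(.06,.073,.086): print(L,proj(c,p+M[:,0]*L))
E
```

```text
clock: 1.0
position: [0.3277, 0.4287, 0.3039]
tcp_rot: [0.309, 1.548, -0.309]
force: [0.3, 0.9, 0.8]
grip_width: 0.0124
clock: 1.33
position: [0.4337, 0.3276, 0.3041]
tcp_rot: [0.31, 1.548, -0.31]
force: [0.3, 0.6, 0.3]
grip_width: -0.0002
clock: 1.67
position: [0.5395, 0.2267, 0.304]
tcp_rot: [0.31, 1.548, -0.31]
force: [0.7, 0.5, 0.1]
grip_width: -0.0
[0.54321512 0.22271837 0.30337452] 1.7167 -5.517782563459855e-05 [ 1.2100925  -6.46116214 -2.58568215] [[ 0.001  0.387  0.922]
 [-0.002  0.922 -0.387]
 [-1.    -0.001  0.002]]
[0.46450268 0.25873164 0.37288769] [319.16707812 192.46110474]
0.9 [91.4, 215.4, 133.7, 255.1] [0.5033842  0.04507975 0.028     ]
0.82 [89.1, 379.6, 133.0, 419.4] [ 0.65613358 -0.05114508  0.028     ]
0.74 [298.7, 171.4, 345.2, 212.2] [0.53838176 0.2314202  0.028     ]
0.06 [309.79592082 344.61533471]
0.073 [310.38578134 325.76144406]
0.086 [310.8926541  309.56011632]
```

View pics/w1.png

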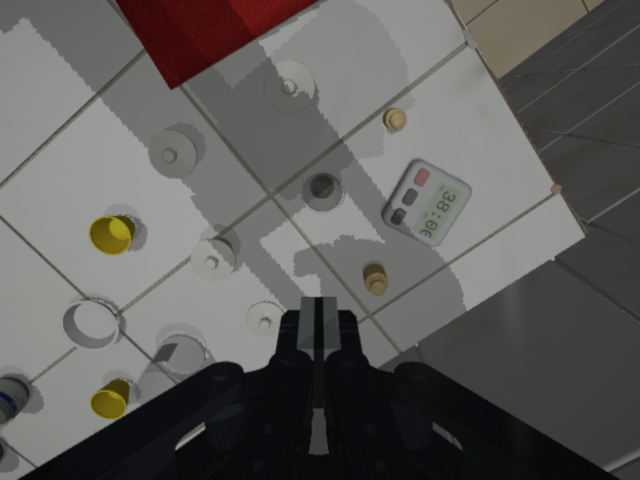

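The wrist view shows the grey open cup at (322,191), the flat spare lid at (263,318) and the shut fingertips at (319,300). The arm was still settling, so I'll let it settle and measure again.

```bash
cat > m.py <<'E'
from h import *
def look(thing,z,guess):
    c=get_image("wrist"); st=sensors.get_state(); p=np.array(st["position"]);M=rot(st["tcp_rot"])
    print("tcp",p.round(4),"clock",st["clock"],"qd",np.abs(st["qd"]).max().round(3),"axis",M[:,0].round(4),"guess px",proj(c,guess).round(1),"tip px",proj(c,p+M[:,0]*.073).round(1))
    for r in regions_of("wrist",thing):
        x,y,X,Y=r["rect"]; print(round(r["conf"],2),r["rect"],at_z(c,(x+X)/2,(y+Y)/2,z).round(4))
    for g in (guess,): print("tool delta to put tip 25mm over guess",(M.T@(np.array(g)+[0,0,.098]-p)).round(4))
    return c
E
python3 -m crank '[{"gripper":0,"travel":[0,0,0],"delta_rot":[0,0,0]},{"gripper":0,"travel":[0,0,0],"delta_rot":[0,0,0]},{"gripper":0,"travel":[0,0,0],"delta_rot":[0,0,0]}]'
python3 -c "
from m import *
look('crucible_open',.028,(.538,.229,.028))
look('spare_lid',.008,(.643,.1245,.014))"
```

```text
clock: 2.02
position: [0.5378, 0.229, 0.304]
tcp_rot: [0.309, 1.549, -0.309]
force: [-0.2, -0.0, -1.2]
grip_width: -0.0002
tcp [0.5378 0.2291 0.3041] clock 2.0667 qd 0.002 axis [ 2.e-04  1.e-04 -1.e+00] guess px [317.4 195.3] tip px [316.5 315.2]
0.97 [88.7, 217.2, 132.3, 257.4] [0.5028 0.0447 0.028 ]
0.77 [298.8, 174.1, 344.6, 214.7] [0.5387 0.2327 0.028 ]
0.68 [89.7, 382.4, 131.0, 422.9] [ 0.6578 -0.0514  0.028 ]
tool delta to put tip 25mm over guess [ 0.1781 -0.      0.0002]
tcp [0.5379 0.229  0.3041] clock 2.1667 qd 0.002 axis [ 2.e-04  1.e-04 -1.e+00] guess px [261.  326.2] tip px [316.2 315.4]
0.97 [247.1, 300.2, 280.7, 340.6] [0.641  0.1278 0.008 ]
tool delta to put tip 25mm over guess [ 0.1921 -0.0562  0.1371]
```

```bash
python3 -m crank '[{"gripper":0,"travel":[0,0.001,0],"delta_rot":[0,0,0]},{"gripper":0,"travel":[0.03,0,0],"delta_rot":[0,0,0]},{"gripper":0,"travel":[0.04,0,0],"delta_rot":[0,0,0]},{"gripper":0,"travel":[0.04,0,0],"delta_rot":[0,0,0]},{"gripper":0,"travel":[0.03,0,0],"delta_rot":[0,0,0]}]'
python3 -m crank '[{"gripper":0,"travel":[0.01,0,0],"delta_rot":[0,0,0]},{"gripper":0,"travel":[0,0,0],"delta_rot":[0,0,0]},{"gripper":0,"travel":[0,0,0],"delta_rot":[0,0,0]}]'
python3 - <<'E'
from m import *
w=look('crucible_open',.028,(.538,.230,.028))
s=get_image("scene"); print("scene rim",proj(s,(.538,.230,.028)),"tip",proj(s,(.538,.230,sensors.get_state()["position"][2]-.073)))
a=cv2.resize(w["image"][60:340,180:460],(560,560),interpolation=cv2.INTER_CUBIC)
b=cv2.resize(s["image"][220:360,290:350],(240,560),interpolation=cv2.INTER_CUBIC)
cv2.imwrite("pics/c1.png",np.hstack([a,b]))
E
```

```text
clock: 2.63
position: [0.5378, 0.2292, 0.161]
tcp_rot: [0.309, 1.55, -0.31]
force: [-1.0, -0.0, -1.0]
grip_width: -0.0002
clock: 2.88
position: [0.5393, 0.2294, 0.1552]
tcp_rot: [0.31, 1.548, -0.309]
force: [0.4, 0.8, 0.3]
grip_width: 0.0001
tcp [0.5396 0.2295 0.156 ] clock 2.9333 qd 0.011 axis [ 2.4e-03  6.0e-04 -1.0e+00] guess px [316.7 259.1] tip px [317.  317.2]
0.74 [0.8, 283.0, 28.9, 349.8] [0.5061 0.0667 0.028 ]
0.58 [282.8, 224.5, 356.9, 293.1] [0.5384 0.2316 0.028 ]
0.39 [382.1, 355.5, 415.0, 371.7] [0.6144 0.2481 0.028 ]
tool delta to put tip 25mm over guess [ 0.03   -0.0002 -0.0018]
scene rim [315.29994782 315.92388432] tip [315.59476815 295.32785371]
```

View pics/c1.png

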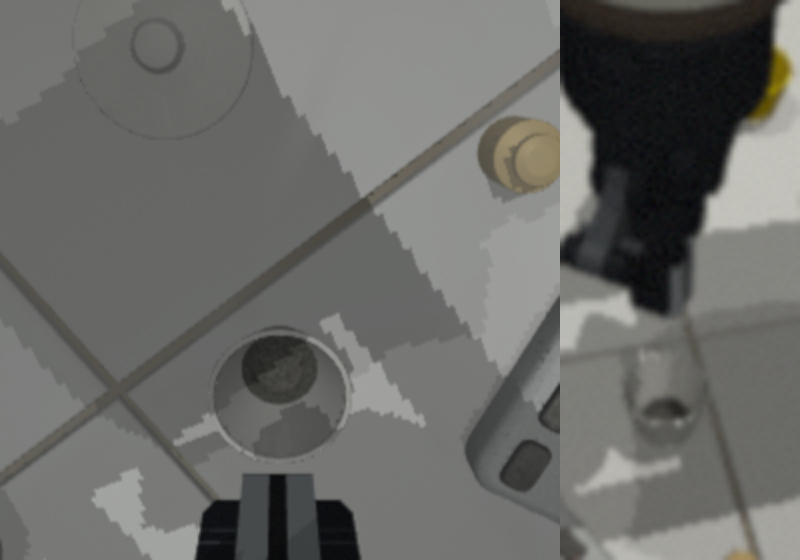

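The close view shows the rim centred at wrist (320,257) and scene (316,315). The tips are on the same axis, and the scene view confirms the 73 mm tip length. I'll lower 30 mm, to 25 mm over the rim, and hold.

```bash
python3 -m crank '[{"gripper":0,"travel":[0.01,0,-0.0015],"delta_rot":[0,0,0]},{"gripper":0,"travel":[0.01,0,0],"delta_rot":[0,0,0]},{"gripper":0,"travel":[0.01,0,0],"delta_rot":[0,0,0]},{"gripper":0,"travel":[0,0,0],"delta_rot":[0,0,0]},{"gripper":0,"travel":[0,0,0],"delta_rot":[0,0,0]}]'
python3 -m crank '[{"gripper":0,"travel":[0,0,0],"delta_rot":[0,0,0]},{"gripper":0,"travel":[0,0,0],"delta_rot":[0,0,0]}]'
python3 - <<'E'
from m import *
w=look('crucible_open',.028,(.538,.230,.028))
s=get_image("scene"); print("scene rim",proj(s,(.538,.230,.028)),"tip",proj(s,(.538,.230,sensors.get_state()["position"][2]-.073)))
a=cv2.resize(w["image"][180:460,180:460],(560,560),interpolation=cv2.INTER_CUBIC)
b=cv2.resize(s["image"][220:360,290:350],(240,560),interpolation=cv2.INTER_CUBIC)
cv2.imwrite("pics/c2.png",np.hstack([a,b]))
E
```

```text
clock: 3.45
position: [0.5371, 0.2296, 0.1229]
tcp_rot: [0.309, 1.55, -0.31]
force: [-0.7, -0.1, -0.4]
grip_width: -0.0002
clock: 3.62
position: [0.5376, 0.2298, 0.1242]
tcp_rot: [0.31, 1.548, -0.31]
force: [-0.6, -0.3, -0.0]
grip_width: -0.0
tcp [0.5376 0.2298 0.1243] clock 3.6667 qd 0.002 axis [ 5.e-04  1.e-04 -1.e+00] guess px [317.3 289.2] tip px [316.3 315.4]
0.91 [277.7, 244.4, 364.3, 311.9] [0.5337 0.2336 0.028 ]
tool delta to put tip 25mm over guess [-0.0017  0.0004  0.0003]
scene rim [315.29994782 315.92388432] tip [315.42039209 307.5096959 ]
```

View pics/c2.png

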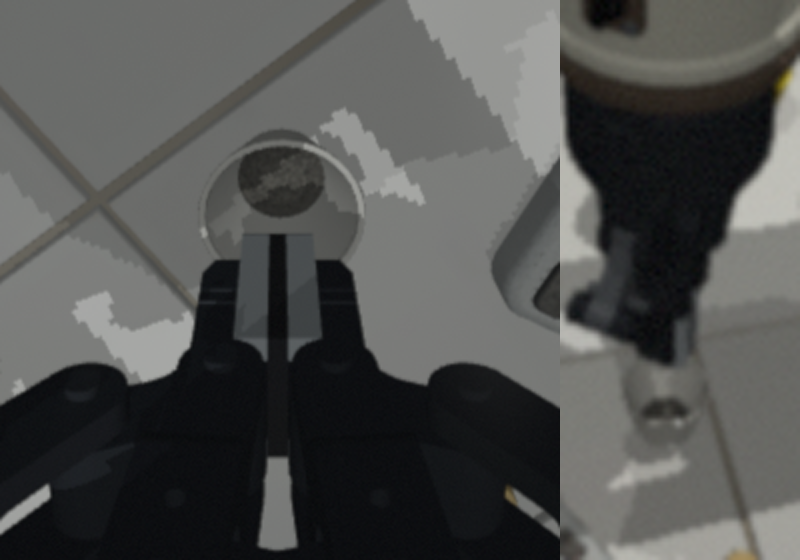

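The tips are centred over the cup within about 1 mm, and 23 mm above the rim. I'll hold for 3.75 s, then rise.

```bash
for i in 1 2 3 4 5 6 7 8 9; do python3 -m crank '[{"gripper":0,"travel":[0,0,0],"delta_rot":[0,0,0]},{"gripper":0,"travel":[0,0,0],"delta_rot":[0,0,0]},{"gripper":0,"travel":[0,0,0],"delta_rot":[0,0,0]},{"gripper":0,"travel":[0,0,0],"delta_rot":[0,0,0]},{"gripper":0,"travel":[0,0,0],"delta_rot":[0,0,0]}]' | sed -n 1,2p; done
python3 -m crank '[{"gripper":0,"travel":[-0.03,0,0],"delta_rot":[0,0,0]},{"gripper":0,"travel":[-0.04,0,0],"delta_rot":[0,0,0]},{"gripper":0,"travel":[-0.04,0,0],"delta_rot":[0,0,0]},{"gripper":0,"travel":[-0.04,0,0],"delta_rot":[0,0,0]},{"gripper":0,"travel":[-0.03,0,0],"delta_rot":[0,0,0]}]'
python3 -m crank '[{"gripper":0,"travel":[0,0,0],"delta_rot":[0,0,0]},{"gripper":0,"travel":[0,0,0],"delta_rot":[0,0,0]}]'
python3 -c "
from m import *
look('spare_lid',.008,(.643,.1255,.014))"
```

```text
clock: 4.18
position: [0.5374, 0.2297, 0.1239]
clock: 4.6
position: [0.5374, 0.2297, 0.1239]
clock: 5.02
position: [0.5374, 0.2297, 0.1239]
clock: 5.43
position: [0.5374, 0.2297, 0.1239]
clock: 5.85
position: [0.5374, 0.2297, 0.1239]
clock: 6.27
position: [0.5374, 0.2297, 0.1239]
clock: 6.68
position: [0.5374, 0.2297, 0.1239]
clock: 7.1
position: [0.5374, 0.2297, 0.1239]
clock: 7.52
position: [0.5374, 0.2297, 0.1239]
clock: 7.93
position: [0.5374, 0.2298, 0.3076]
tcp_rot: [0.31, 1.546, -0.309]
force: [0.1, -0.2, 0.1]
grip_width: -0.0001
clock: 8.1
position: [0.5377, 0.2298, 0.3057]
tcp_rot: [0.311, 1.546, -0.308]
force: [-0.5, -0.2, -1.1]
grip_width: 0.0001
tcp [0.5374 0.2297 0.3039] clock 8.15 qd 0.029 axis [ 4.e-04  1.e-04 -1.e+00] guess px [261.1 324.7] tip px [315.4 312. ]
0.56 [246.3, 303.0, 280.3, 336.3] [0.6415 0.1278 0.008 ]
tool delta to put tip 25mm over guess [ 0.1919 -0.0556  0.1375]
```

```bash
python3 -m crank '[{"gripper":0,"travel":[0,-0.0111,0.0275],"delta_rot":[0,0,0]},{"gripper":0,"travel":[0,-0.0111,0.0275],"delta_rot":[0,0,0]},{"gripper":0,"travel":[0,-0.0111,0.0275],"delta_rot":[0,0,0]},{"gripper":0,"travel":[0,-0.0111,0.0275],"delta_rot":[0,0,0]},{"gripper":0,"travel":[0,-0.0111,0.0275],"delta_rot":[0,0,0]}]'
python3 -m crank '[{"gripper":0,"travel":[0,0,0],"delta_rot":[0,0,0]},{"gripper":0,"travel":[0,0,0],"delta_rot":[0,0,0]},{"gripper":0,"travel":[0,0,0],"delta_rot":[0,0,0]},{"gripper":0,"travel":[0,0,0],"delta_rot":[0,0,0]}]'
python3 - <<'E'
from m import *
w=look('spare_lid',.008,(.643,.1255,.014))
cv2.imwrite("pics/c3.png",cv2.resize(w["image"][60:340,180:460],(560,560),interpolation=cv2.INTER_CUBIC))
E
```

```text
clock: 8.62
position: [0.6436, 0.1245, 0.3021]
tcp_rot: [0.309, 1.551, -0.31]
force: [1.1, 1.6, 0.1]
grip_width: 0.0001
clock: 8.95
position: [0.6424, 0.1264, 0.3033]
tcp_rot: [0.309, 1.55, -0.309]
force: [-0.2, -0.4, -0.7]
grip_width: -0.0002
tcp [0.6424 0.1264 0.3037] clock 9.0 qd 0.004 axis [-6.e-04 -0.e+00 -1.e+00] guess px [316.9 192.9] tip px [316.6 315.7]
0.57 [293.7, 168.7, 336.0, 213.9] [0.6421 0.1238 0.008 ]
tool delta to put tip 25mm over guess [ 0.1917 -0.0006  0.001 ]
```

View pics/c3.png

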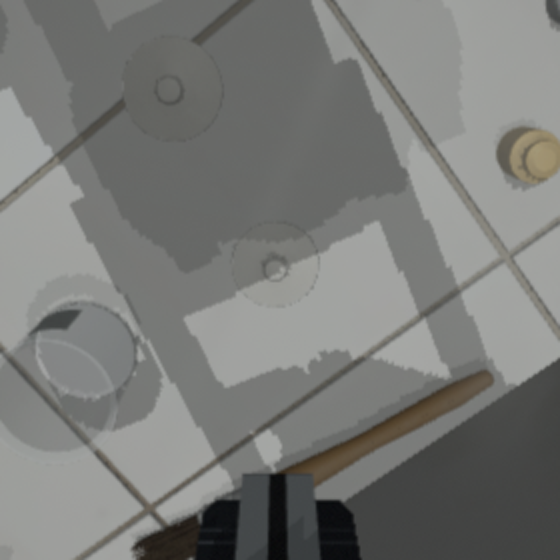

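The knob is at wrist (318,194) against a prediction of (317,193), in line with the tips. I'll descend in two stages.

```bash
python3 -m crank '[{"gripper":0,"travel":[0.02,-0.0005,0.0005],"delta_rot":[0,0,0]},{"gripper":0,"travel":[0.035,0,0],"delta_rot":[0,0,0]},{"gripper":0,"travel":[0.035,0,0],"delta_rot":[0,0,0]},{"gripper":0,"travel":[0.035,0,0],"delta_rot":[0,0,0]},{"gripper":0,"travel":[0.025,0,0],"delta_rot":[0,0,0]}]'
python3 -m crank '[{"gripper":0,"travel":[0.02,0,0],"delta_rot":[0,0,0]},{"gripper":0,"travel":[0.01,0,0],"delta_rot":[0,0,0]},{"gripper":0,"travel":[0.01,0,0],"delta_rot":[0,0,0]},{"gripper":0,"travel":[0,0,0],"delta_rot":[0,0,0]},{"gripper":0,"travel":[0,0,0],"delta_rot":[0,0,0]}]'
python3 -m crank '[{"gripper":0,"travel":[0,0,0],"delta_rot":[0,0,0]},{"gripper":0,"travel":[0,0,0],"delta_rot":[0,0,0]}]'
python3 - <<'E'
from m import *
w=look('spare_lid',.008,(.643,.1255,.014))
s=get_image("scene"); print("scene knob",proj(s,(.643,.1255,.014)),"tip",proj(s,(.643,.1255,sensors.get_state()["position"][2]-.073)))
a=cv2.resize(w["image"][180:460,180:460],(560,560),interpolation=cv2.INTER_CUBIC)
b=cv2.resize(s["image"][180:320,230:290],(240,560),interpolation=cv2.INTER_CUBIC)
cv2.imwrite("pics/c4.png",np.hstack([a,b]))
E
```

```text
clock: 9.47
position: [0.642, 0.1256, 0.1511]
tcp_rot: [0.309, 1.551, -0.31]
force: [-0.1, 0.1, 0.1]
grip_width: -0.0004
clock: 9.88
position: [0.6435, 0.1252, 0.1147]
tcp_rot: [0.31, 1.548, -0.309]
force: [-0.2, 0.2, 0.6]
grip_width: -0.0002
clock: 10.05
position: [0.6437, 0.125, 0.1152]
tcp_rot: [0.31, 1.547, -0.309]
force: [0.7, 0.1, -0.5]
grip_width: 0.0004
tcp [0.6437 0.125  0.1151] clock 10.1 qd 0.004 axis [ 1.7e-03  1.0e-04 -1.0e+00] guess px [316.7 281.7] tip px [316.2 314.9]
0.81 [274.1, 234.3, 356.6, 307.8] [0.6403 0.1259 0.008 ]
tool delta to put tip 25mm over guess [ 0.0031  0.0002 -0.0008]
scene knob [260.28082095 271.47216822] tip [259.14254703 261.42224269]
```

View pics/c4.png

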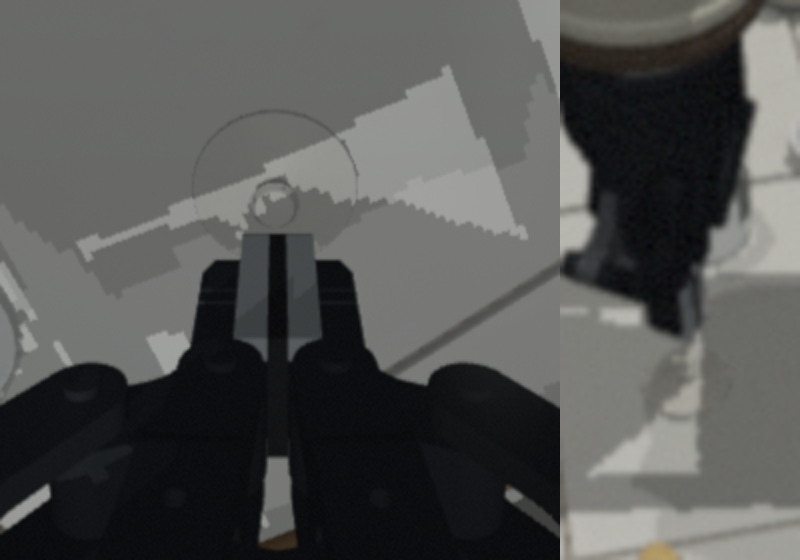

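The knob is at wrist (317,281.5), which matches the prediction, and the tips are 28 mm above it. I'll trim by 3 mm, hold 3.75 s or more, then rise.

```bash
python3 -m crank '[{"gripper":0,"travel":[0.003,0,-0.0008],"delta_rot":[0,0,0]},{"gripper":0,"travel":[0,0,0],"delta_rot":[0,0,0]},{"gripper":0,"travel":[0,0,0],"delta_rot":[0,0,0]},{"gripper":0,"travel":[0,0,0],"delta_rot":[0,0,0]}]'
for i in 1 2 3 4 5 6 7 8 9; do python3 -m crank '[{"gripper":0,"travel":[0,0,0],"delta_rot":[0,0,0]},{"gripper":0,"travel":[0,0,0],"delta_rot":[0,0,0]},{"gripper":0,"travel":[0,0,0],"delta_rot":[0,0,0]},{"gripper":0,"travel":[0,0,0],"delta_rot":[0,0,0]},{"gripper":0,"travel":[0,0,0],"delta_rot":[0,0,0]}]' | sed -n 1,2p; done
python3 -m crank '[{"gripper":0,"travel":[-0.03,0,0],"delta_rot":[0,0,0]},{"gripper":0,"travel":[-0.04,0,0],"delta_rot":[0,0,0]},{"gripper":0,"travel":[-0.04,0,0],"delta_rot":[0,0,0]},{"gripper":0,"travel":[-0.04,0,0],"delta_rot":[0,0,0]},{"gripper":0,"travel":[-0.04,0,0],"delta_rot":[0,0,0]}]'
python3 -m crank '[{"gripper":0,"travel":[-0.02,0,0],"delta_rot":[0,0,0]},{"gripper":0,"travel":[0,0,0],"delta_rot":[0,0,0]},{"gripper":0,"travel":[0,0,0],"delta_rot":[0,0,0]},{"gripper":0,"travel":[0,0,0],"delta_rot":[0,0,0]},{"gripper":0,"travel":[0,0,0],"delta_rot":[0,0,0]}]'
python3 - <<'E'
from m import *
a=cv2.imread("pics/top0.png"); b=get_image("top")["image"]; s=sensors.get_state(); print(s["position"],s["clock"],s["force"])
for t in("crucible_open","spare_lid"):
    for n in ("scene",):
        get_image(n)
        for r in regions_of(n,t): print(t,round(r["conf"],2),r["rect"])
E
```

```text
clock: 10.53
position: [0.6425, 0.1253, 0.1108]
tcp_rot: [0.31, 1.549, -0.31]
force: [0.1, 0.5, -0.0]
grip_width: 0.0
clock: 10.95
position: [0.6425, 0.1253, 0.1109]
clock: 11.37
position: [0.6425, 0.1253, 0.1109]
clock: 11.78
position: [0.6425, 0.1253, 0.1109]
clock: 12.2
position: [0.6425, 0.1253, 0.1109]
clock: 12.62
position: [0.6425, 0.1253, 0.1109]
clock: 13.03
position: [0.6425, 0.1253, 0.1109]
clock: 13.45
position: [0.6425, 0.1253, 0.1109]
clock: 13.87
position: [0.6425, 0.1253, 0.1109]
clock: 14.28
position: [0.6425, 0.1253, 0.1109]
clock: 14.7
position: [0.6421, 0.1253, 0.303]
tcp_rot: [0.31, 1.548, -0.31]
force: [1.4, -0.6, -0.3]
grip_width: 0.0001
clock: 15.12
position: [0.6423, 0.1252, 0.3194]
tcp_rot: [0.309, 1.551, -0.31]
force: [-0.1, -0.3, 0.4]
grip_width: -0.0005
[0.64235426 0.12528144 0.31951641] 15.1667 [-0.18719085  0.71170538 -0.66767817]
crucible_open 0.7 [254.1, 193.4, 270.7, 207.1]
crucible_open 0.69 [329.2, 164.6, 346.0, 183.5]
crucible_open 0.63 [331.4, 230.1, 348.7, 248.7]
crucible_open 0.58 [305.9, 303.8, 329.1, 332.3]
spare_lid 0.52 [253.9, 264.0, 271.2, 283.0]
```

Tips are at 0.246 m and nothing has moved.

```bash
python3 -c "
from rig import job_done; print(job_done())"
```

```text
the job is handed in; nothing more can be done
None
```

I pointed with shut fingertips at the middle of the open grey porcelain crucible for about 3.75 s, with the tips 23 mm over its rim. I then rose, crossed with the tips about 23 cm up, and pointed at the spare lid's knob for another 3.75 s at 24 mm. The job was handed in at about 15 s with the tips 246 mm above the bench.

**Touching and moving:** Force readings stayed at noise level (about 2 N or less). In the final scene view the open crucible, spare lid and yellow cups were in the same places, within detection noise. I did not re-check the other objects against the first picture.

**Centring:** In the close wrist and scene views, the tips lined up with the rim centre and the knob within about 1–2 mm.

**Disagreements:**
- Triangulated heights came out about 3 mm low: 25 mm against the stated 28 mm for the rim, and 11 mm against 14 mm for the knob.
- The wrist network's box centres were 2–5 mm off my positions. They include visible side wall or are partly hidden by the fingers, so I did not use them for the final centring.

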